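Close up the sample station

ROBOT

A 6-joint arm with a two-finger parallel gripper is mounted at the origin on the work surface. World frame = base frame: x ahead of the robot, y to its left, z up, the work surface at z = 0. Lengths are in mm, angles in rad, forces in N, time in s.
With the tool pointing down it reaches from about 275 to 750 mm from the base axis. Payload 10.2 kg.
Tool frame: the origin (TCP) lies midway between the tips of the shut fingers; the grasp point (between the pads) lies 19 mm behind it; z points along the fingers, y is the line along which they close (so a half turn about z gives the same grasp; the last joint's range is limited). The gripper opens to 85 mm and grips with 20 to 120 N. Pads are 22 mm wide; open, the fingers measure 114 mm over their backs; the gripper's body (76 mm by 85 mm) begins 54 mm behind the grasp point. The pads swing forward as they close: fully open they stand 13 mm farther back than shut.
Start: joints at [1.08, 0.313, 1.498, -0, 1.331, -0.223], TCP at [138.933, 506.289, 231.294] pointing down, gripper open.
Joint ranges: [-2.94, 2.94], [-0.97, 2.17], [0.19, 2.56], [-1.23, 4.37], [0.02, 3.11], [-2.88, 2.88]. Speed limits (rad/s): [2.39, 2.39, 3.01, 3.14, 3.14, 3.14].

INTERFACE

Orientations are given as a unit quaternion [w, x, y, z].
In Python, from rig import ctrl gives the robot as it stands.
- The arm moves only by the tool arm_command, never from a script. Its argument "increments" is a list of rows, each an object with "dr": the turn, a rotation vector about the tool's x, y, z in units of pi/4 rad (1.0 is pi/4 rad), a list of three; "offset": the shift along the tool's x, y, z in units of 120 mm (1.0 is 120 mm), a list of three; "hand": the opening, from -1 (shut) to 1 (fully open). A call has 1 to 8 rows; each row shifts and turns the commanded pose from where the row before left it, along the tool's axes as they then stand; what a row does not reach is not made up. A row lasts 1/10 s, in which the tool goes at most 50 mm and 8.59 degrees, less where a joint would pass 70% of its speed; a pose out of reach is approached as far as the arm can. A call with a number of a shift or a turn outside -1 to 1 is refused whole. A call with a gripper value outside its range is refused whole. The fingers move at their own pace and stop on an object; "grip_force" is the grip in N (left out, the last holds). Time passes only in rows, so rows that do not move let the fingers close. It gives the time, the measured TCP pose, the force, the opening and the grip force at its end, in the units of the state.
- ctrl.sense(): the state, without advancing time (a new reading comes with each control period).
- ctrl.capture(name): name is "scene" or "side" or "wrist"; returns the picture (420x560x3 uint8, red, green, blue); there is no depth.
- ctrl.camera_info(name): a dict with "K" (3x3 intrinsics, pixels), "R" (3x3) and "t" (3): a world point X has camera coordinates R X + t. Camera axes: x right, y down, z forward; pixel columns grow to the right and rows downward; lengths in mm; the calibration is good to about 2 mm. A picture is of the moment at which its call begins: read the wrist's pose just before it. camera_info takes no time and is no camera call; for the wrist camera it gives the pose at the moment of the call.
- ctrl.finish_job(): hands the job in; it is judged then, once.
The state is a dict: "time_s": time; "joints": joint angles; "dq": joint speeds; "tau": joint torques, N m; "eef_pos": TCP position; "ee_rot": TCP orientation; "force": force on the tool from outside, world axes, zero at the start; "wrist_torque": the same for the moment, N m; "grip_width": opening from 0.0 (shut) to 1.0 (fully open); "grip_force": force on a finger pad.
Only numpy, scipy, OpenCV 4.12 (cv2) and the standard library are available. Lean on these libraries where they do the work, as an engineer would, in place of code of your own. Each camera call takes 0.05 s, during which the arm holds its last target. There are 200 camera calls.

TASK

Close up the white sample station on the lab bench: push its drawer fully home and push its hinged lid fully shut, in either order. Only push from the outside with the fingertips: pinch nothing, and do not reach inside the drawer or touch the inner face of the lid or the tube rack lying in the drawer. Leave the bottle, the jar and the beaker standing where they are, and finish clear of everything.

Things in the scene. Friction and masses are not known exactly. Their poses are not given: they have to be found in the camera images.
- station: White box, 140 mm deep (its x) by 160 mm wide (its y) by 80 mm high, fixed to the bench. Origin: centre of its underside, on the bench (z = 0). Its -x side is the front, with the drawer low down; its +y side carries the lid's hinge. On top, from 40 mm in front of the centre back to the rear, is a tray of pipette tips that the lid covers; the 30 mm strip in front of that is a plain deck.
- drawer (a joint): How far the drawer stands out, m: 0 is fully shut, starts at 0.035 to 0.075. It slides out along the station's -x and is pushed shut along +x. Friction about 2 N, plus damping of 8 N per m/s; it stays where it is left and has a hard stop at 0.
- drawer_face (a point): Centre of the outer (-x) face of the drawer's flat front, 27 mm above the bench; axes as the station's. The front panel is 156 mm wide, 44 mm high (from 5 to 49 mm above the bench) and 10 mm thick; shut, its outer face stands 80 mm in front of the station's centre. It has no handle, only a flat dark mark.
- rack: Loose white tube rack with tube caps, 70 mm (x) by 115 mm (y) by 30 mm high, about 150 g, lying in the drawer and riding with it. Origin: centre of its underside. Not to be touched or lifted. The drawer behind its front panel is an open grey tub, 125 mm long, 138 mm wide, walls up to 35 mm and floor 9 mm above the bench, whose inside is not to be touched either.
- lid (a joint): Lid angle, rad: 0 is fully shut (level), pi/2 is upright, starts at 1.0 to 1.5. Stiff friction hinge of about 0.22 N m (about 1.5 N at the free edge): the lid stays where it is left; hard stops at 0 and 1.75.
- lid_hinge (a point): Middle of the lid's hinge line, 80 mm above the bench, 79 mm to the +y side of the station's centre and 15 mm behind it. The hinge line runs along the station's x. The point's axes turn with the lid: its -y points from the hinge to the free edge, its +z out of the lid's outer face.
- lid_edge (a point): Middle of the lid's free edge, on its outer face; 155 mm from the hinge line along the lid, 8 mm from the hinge plane. The grey lid is 110 mm along the hinge and 8 mm thick; its white inner face is not to be touched. Open, its outer face looks to the station's +y; it swings shut towards -y and down. Shut, its outer face is level, 88 mm above the bench.
- bottle: Amber bottle with white cap, 60 mm across, 140 mm high, loose, standing 170 to 210 mm to the station's -y side. Origin: centre of its underside.
- jar: Small white jar, 50 mm across, 60 mm high, loose, standing in front of the station towards its -y side. Origin: centre of its underside.
- beaker: White open beaker, 90 mm across, 100 mm high, loose, standing 240 to 280 mm to the station's +y side. Origin: centre of its underside.
Things that resemble listed ones, but are neither listed nor needed, are in the scene too. Leave any purple look-alike of the beaker alone.

How it is judged:
By the outcome, as a careful person would: the job done as asked, in the order asked, and still so for the second after the job is handed in, with the robot touching nothing.
It also fails if it takes over 48 s, if anything falls off the work surface, if the arm or the gripper's body presses on something with over 40 N, if the wrist force passes 120 N, or if a joint passes its speed limit or range.

## Working session

There is one attempt and no reset: what is moved stays moved. The work goes in short steps, Python scripts to look and compute and a tool call to move; the robot and the scene stay as the last step left them, time stands still between calls to the robot, and variables do not carry over. Pictures are saved under pics/ and viewed, at most 10 in all, crops included, and the job is handed in when it is done.

Besides the shell and the picture viewer there is one more tool, called after "Emit:" as name(argument=value, ...), one argument or row to a line, values as JSON. arm_command: Moves the arm, as the interface text tells. Shifts and turns lie within -1 to 1; 1 stands for 120 mm of shift or pi/4 rad of turn. Its arguments: {"type":"object","properties":{"increments":{"type":"array"},"grip_force":{"type":"number"}},"required":["increments"]}

```bash
mkdir -p pics; python3 - <<'E'
from rig import ctrl
import cv2,numpy as np
for n in("scene","side"):
    im=ctrl.capture(n); cv2.imwrite(f"pics/{n}0.png",im[...,::-1])
    c=ctrl.camera_info(n);R=np.array(c["R"]);print(n,np.round(c["K"],1).tolist(),np.round(R,3).tolist(),np.round(-R.T@np.array(c["t"])))
print(ctrl.sense())
E
```

```text
scene [[443.0, 0.0, 287.3], [0.0, 443.0, 205.6], [0.0, 0.0, 1.0]] [[0.541, 0.841, -0.01], [0.61, -0.4, -0.684], [-0.579, 0.364, -0.73]] [1183. -301.  806.]
side [[409.3, 0.0, 276.7], [0.0, 409.3, 212.2], [0.0, 0.0, 1.0]] [[-0.914, -0.406, -0.006], [-0.246, 0.564, -0.788], [0.324, -0.719, -0.615]] [319. 666. 618.]
{'time_s': 0.1, 'joints': array([ 1.07961355e+00,  3.13423021e-01,  1.49833299e+00, -2.78975761e-05,
        1.33100889e+00, -2.23360941e-01]), 'dq': array([-1.88089844e-05, -1.01722766e-03, -1.20190868e-03,  6.02317864e-04,
       -1.22884463e-03,  1.05200083e-05]), 'tau': array([ 2.83940157e-03, -4.12891281e+01, -2.60142839e+01, -1.72602977e-04,
        3.04474903e-03,  2.60228131e-05]), 'eef_pos': array([138.8229337 , 506.08302915, 230.78806374]), 'ee_rot': array([-1.92286581e-04,  1.33507743e-01,  9.91047597e-01, -5.53850114e-04]), 'force': array([-0.34508811, -1.14336849, -0.65343252]), 'wrist_torque': array([-0.02991872,  0.00269053, -0.00814609]), 'grip_force': 0.0, 'grip_width': 0.9991412111897616}
```

View pics/scene0.png

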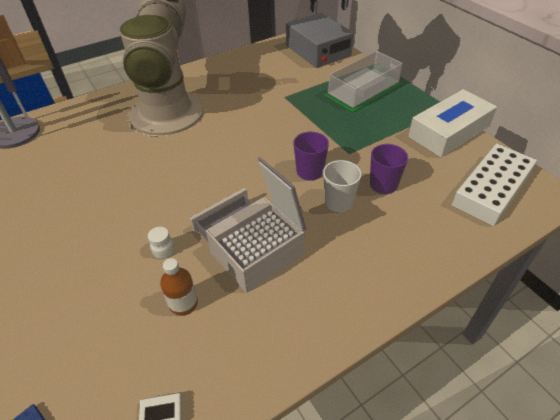

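View pics/side0.png

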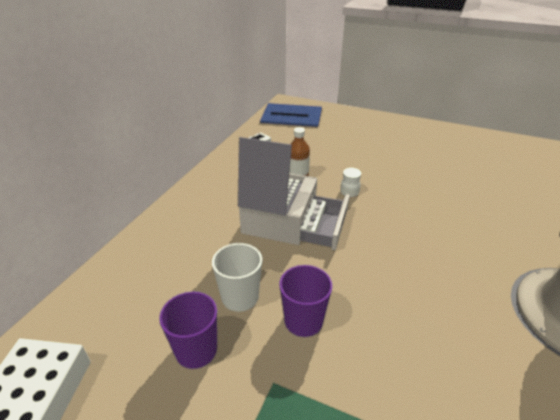

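The scene picture shows the station at about (255,235), with its drawer out towards (222,215), the raised lid at (283,195), the jar at (161,243) and the bottle at (179,290). The beaker at (341,187) is the white one; the purple cups at (310,155) and (387,170) are look-alikes. I'll enlarge both views to pick corner pixels.

```bash
python3 - <<'E'
import cv2
a=cv2.imread("pics/scene0.png")[155:290,140:330]; b=cv2.imread("pics/side0.png")[120:270,215:375]
cv2.imwrite("pics/c1.png",cv2.resize(a,None,fx=4,fy=4,interpolation=cv2.INTER_CUBIC))
cv2.imwrite("pics/c2.png",cv2.resize(b,None,fx=4,fy=4,interpolation=cv2.INTER_CUBIC))
E
```

```text
(no output)
```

View pics/c1.png

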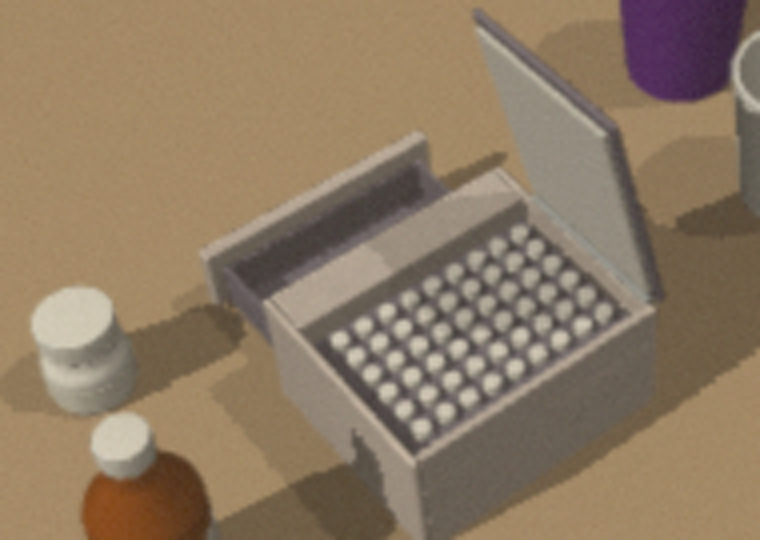

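View pics/c2.png

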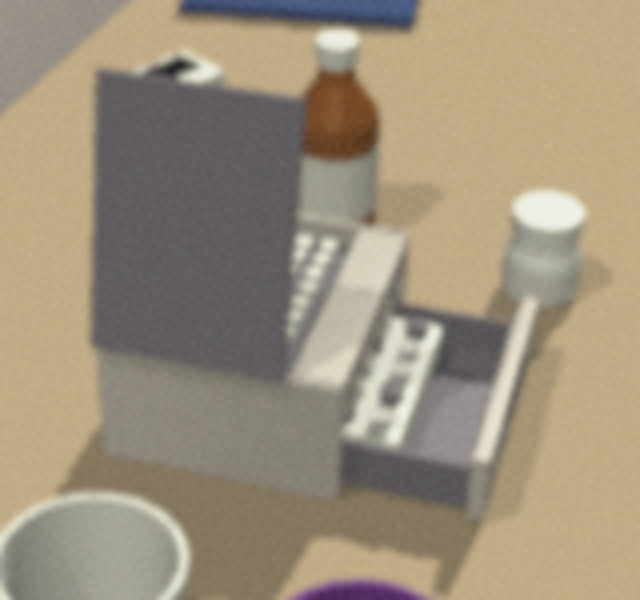

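```bash
cat > geo.py <<'E'
import numpy as np, cv2
from rig import ctrl
C={n:ctrl.camera_info(n) for n in("scene","side")}
O={"scene":(140,155),"side":(215,120)}
def px(n,p): return np.array(p)/4+np.array(O[n])-0.375
def P(n): c=C[n]; return np.array(c["K"])@np.c_[np.array(c["R"]),np.array(c["t"])]
def plane(n,p,z):
    c=C[n];R=np.array(c["R"]);o=-R.T@np.array(c["t"])
    d=R.T@np.linalg.inv(c["K"])@np.r_[px(n,p),1]; return np.round(o+d*(z-o[2])/d[2],1)
def tri(a,b):
    X=cv2.triangulatePoints(P("scene"),P("side"),px("scene",a)[:,None],px("side",b)[:,None])[:,0]; return np.round(X[:3]/X[3],1)
E
python3 - <<'E'
from geo import *
S={"f+y":(500,172),"f-y":(270,302),"r-y":(415,458),"r+y":(655,312)}
for k,v in S.items(): print(k,plane("scene",v,80))
print("side top f+y,f-y",plane("side",(340,385),80),plane("side",(407,232),80))
print("side bottom f+y, r+y",plane("side",(338,497),0),plane("side",(107,452),0))
print("drawer scene -y,+y",plane("scene",(205,255),49),plane("scene",(420,133),49))
print("drawer side -y,+y",plane("side",(540,302),49),plane("side",(492,465),49))
print("lid front,rear",tri((475,10),(305,98)),tri((615,125),(97,72)))
print("jar",plane("scene",(76,318),60),plane("side",(548,212),60))
print("bottle",plane("scene",(122,435),140),plane("side",(337,48),140))
E
```

```text
f+y [557.2  30.8  80. ]
f-y [ 573.  -121.8   80. ]
r-y [ 704.1 -105.5   80. ]
r+y [691.6  46.7  80. ]
side top f+y,f-y [553.   29.4  80. ] [ 570.1 -123.5   80. ]
side bottom f+y, r+y [552.   28.8   0. ] [688.3  46.4   0. ]
drawer scene -y,+y [ 494.8 -130.    49. ] [475.2  21.2  49. ]
drawer side -y,+y [ 486.3 -128.8   49. ] [468.6  23.8  49. ]
lid front,rear [584.8   7.9 232.2] [691.   21.9 231.4]
jar [ 508.4 -210.7   60. ] [ 505.6 -209.9   60. ]
bottle [ 658.6 -228.7  140. ] [ 654.3 -218.7  140. ]
```

Both views agree within a few mm. The station centre is about (631,-38) with yaw about 0.115. The drawer is out about 70 mm and the lid is at about 1.34 rad. The bottle and jar lie where the description puts them. I'll start by shutting the fingers and aligning the tool's y with the station's y.

Emit:
arm_command(
  increments=[
    {"dr": [0, 0, -0.163], "offset": [0, 0, 0], "hand": -1},
    {"dr": [0, 0, -0.163], "offset": [0, 0, 0], "hand": -1},
    {"dr": [0, 0, -0.163], "offset": [0, 0, 0], "hand": -1},
    {"dr": [0, 0, 0], "offset": [0, 0, 0], "hand": -1},
  ],
)

```text
time_s: 0.5
eef_pos: [138.9, 506.2, 231.0]
ee_rot: [-0.0, -0.059, 0.998, -0.0]
force: [0.1, -0.4, -0.3]
grip_width: 0.329
grip_force: 0.0
```

```bash
cat >> geo.py <<'E'
from scipy.spatial.transform import Rotation as Rn
th=0.115; c0=np.array([631,-38,0.]); B=np.array([[np.cos(th),-np.sin(th),0],[np.sin(th),np.cos(th),0],[0,0,1]])
def state():
    s=ctrl.sense(); q=s["ee_rot"]; R=Rn.from_quat(np.r_[q[1:],q[0]]).as_matrix()
    p=np.array(s["eef_pos"]); print("t",s["time_s"],"stn",np.round(B.T@(p-c0),1),"F",np.round(B.T@s["force"],1),"w",round(s["grip_width"],2),"q6",np.round(s["joints"],2)); return p,R
def units(*stn):
    p,R=state()
    for g in stn:
        g=c0+B@np.array(g,float); print(g.round(),"units",np.round(R.T@(g-p)/120,3)); p=g
    print("toolR in stn",np.round(B.T@R,3).tolist())
# lid outer-face point at distance r from hinge, angle a -> station (y,z)
def lidpt(a,r): return np.array([79-r*np.cos(a)+8*np.sin(a), 80+r*np.sin(a)+8*np.cos(a)])
E
python3 - <<'E'
from geo import *
units((10,130,235),(10,130,200))
for a in(1.34,1.1,.9,.7,.5,.3,.15,0): print(a,lidpt(a,120).round(),lidpt(a,155).round())
E
```

```text
t 0.5 stn [-426.4  597.1  231. ] F [ 0.  -0.4 -0.3] w 0.33 q6 [ 1.08  0.31  1.5  -0.    1.33 -0.61]
[626.  92. 235.] units [-3.628 -3.901 -0.032]
[626.  92. 200.] units [-0.     0.     0.292]
toolR in stn [[-1.0, -0.002, -0.0], [-0.002, 1.0, -0.001], [0.0, -0.001, -1.0]]
1.34 [ 59. 199.] [ 51. 233.]
1.1 [ 32. 191.] [ 16. 222.]
0.9 [ 11. 179.] [-11. 206.]
0.7 [ -8. 163.] [-34. 186.]
0.5 [-22. 145.] [-53. 161.]
0.3 [-33. 123.] [-67. 133.]
0.15 [-38. 106.] [-73. 111.]
0 [-41.  88.] [-76.  88.]
```

Emit:
arm_command(
  increments=[
    {"dr": [0, 0, 0], "offset": [-0.227, -0.244, 0], "hand": -1},
    {"dr": [0, 0, 0], "offset": [-0.227, -0.244, 0], "hand": -1},
    {"dr": [0, 0, 0], "offset": [-0.227, -0.244, 0], "hand": -1},
    {"dr": [0, 0, 0], "offset": [-0.227, -0.244, 0], "hand": -1},
    {"dr": [0, 0, 0], "offset": [-0.227, -0.244, 0], "hand": -1},
    {"dr": [0, 0, 0], "offset": [-0.227, -0.244, 0], "hand": -1},
    {"dr": [0, 0, 0], "offset": [-0.227, -0.244, 0], "hand": -1},
    {"dr": [0, 0, 0], "offset": [-0.227, -0.244, 0], "hand": -1},
  ],
)

```text
time_s: 1.3
eef_pos: [383.6, 297.6, 231.3]
ee_rot: [-0.0, -0.056, 0.998, 0.0]
force: [0.4, 0.4, -0.5]
grip_width: 0.001
grip_force: 0.0
```

Emit:
arm_command(
  increments=[
    {"dr": [0, 0, 0], "offset": [-0.227, -0.244, 0], "hand": -1},
    {"dr": [0, 0, 0], "offset": [-0.227, -0.244, 0], "hand": -1},
    {"dr": [0, 0, 0], "offset": [-0.227, -0.244, 0], "hand": -1},
    {"dr": [0, 0, 0], "offset": [-0.227, -0.244, 0], "hand": -1},
    {"dr": [0, 0, 0], "offset": [-0.227, -0.244, 0], "hand": -1},
    {"dr": [0, 0, 0], "offset": [-0.227, -0.244, 0], "hand": -1},
    {"dr": [0, 0, 0], "offset": [-0.227, -0.244, 0], "hand": -1},
    {"dr": [0, 0, 0], "offset": [-0.227, -0.244, 0], "hand": -1},
  ],
)

```text
time_s: 2.1
eef_pos: [627.2, 90.3, 231.0]
ee_rot: [-0.0, -0.056, 0.998, 0.0]
force: [-0.1, -0.4, -0.5]
grip_width: 0.002
grip_force: 0.0
```

```bash
python3 - <<'E'
from geo import *
units((10,90,195))
cv2.imwrite("pics/side1.png",cv2.resize(ctrl.capture("side")[100:280,190:410,::-1],None,fx=3,fy=3))
E
```

```text
t 2.1 stn [ 10.9 127.9 231. ] F [-0.1 -0.4 -0.5] w 0.0 q6 [-0.04  0.56  1.13  0.    1.45 -1.72]
[631.  53. 195.] units [ 0.007 -0.316  0.3  ]
toolR in stn [[-1.0, 0.003, -0.0], [0.003, 1.0, 0.0], [0.0, 0.0, -1.0]]
```

View pics/side1.png

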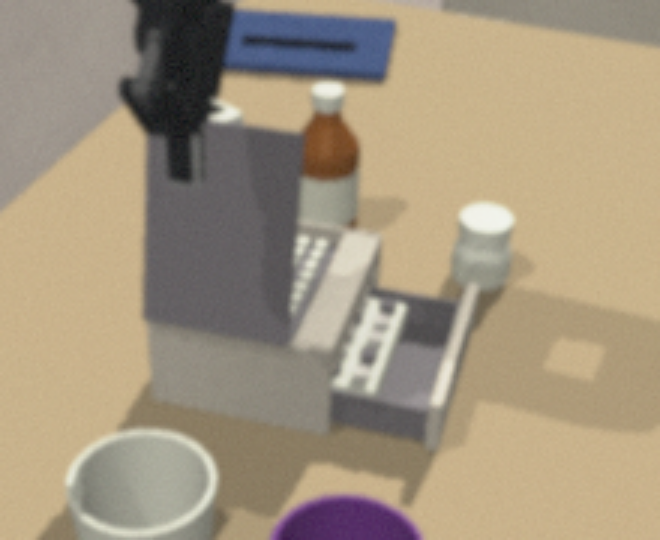

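The shut fingertips are on the lid's outer side, near (185,178) in the crop, and clear of the beaker. I'll lower and push along the lid's arc.

Emit:
arm_command(
  increments=[
    {"dr": [0, 0, 0], "offset": [0, -0.15, 0.15], "hand": -1},
    {"dr": [0, 0, 0], "offset": [0, -0.15, 0.15], "hand": -1},
    {"dr": [0, 0, 0], "offset": [0, -0.12, 0], "hand": -1},
    {"dr": [0, 0, 0], "offset": [0, -0.12, 0.0], "hand": -1},
    {"dr": [0, 0, 0], "offset": [0, -0.1, 0.03], "hand": -1},
    {"dr": [0, 0, 0], "offset": [0, -0.1, 0.03], "hand": -1},
  ],
)

```text
time_s: 2.75
eef_pos: [636.9, 2.7, 189.0]
ee_rot: [0.001, -0.058, 0.998, -0.0]
force: [0.7, 1.9, -0.0]
grip_width: 0.002
grip_force: 0.8
```

```bash
python3 - <<'E'
from geo import *
units(*[(10,*(lidpt(a,120)+[12,0])) for a in(.9,.7,.5,.3,.15,0)])
E
```

```text
t 2.75 stn [ 10.5  39.8 189. ] F [ 1.   1.8 -0. ] w 0.0 q6 [-0.18  0.59  1.19  0.    1.36 -1.87]
[638. -14. 179.] units [ 0.005 -0.143  0.083]
[640. -33. 163.] units [ 0.    -0.152  0.13 ]
[642. -47. 145.] units [ 0.    -0.124  0.157]
[643. -58. 123.] units [ 0.    -0.09   0.179]
[644. -63. 106.] units [ 0.    -0.043  0.144]
[644. -66.  88.] units [ 0.    -0.021  0.149]
toolR in stn [[-1.0, -0.001, 0.002], [-0.001, 1.0, -0.0], [-0.002, -0.0, -1.0]]
```

Emit:
arm_command(
  increments=[
    {"dr": [0, 0, 0], "offset": [0, -0.075, 0.04], "hand": -1},
    {"dr": [0, 0, 0], "offset": [0, -0.075, 0.05], "hand": -1},
    {"dr": [0, 0, 0], "offset": [0, -0.075, 0.065], "hand": -1},
    {"dr": [0, 0, 0], "offset": [0, -0.075, 0.065], "hand": -1},
    {"dr": [0, 0, 0], "offset": [0, -0.062, 0.078], "hand": -1},
    {"dr": [0, 0, 0], "offset": [0, -0.062, 0.078], "hand": -1},
    {"dr": [0, 0, 0], "offset": [0, -0.045, 0.09], "hand": -1},
    {"dr": [0, 0, 0], "offset": [0, -0.045, 0.09], "hand": -1},
  ],
)

```text
time_s: 3.55
eef_pos: [643.6, -58.4, 120.3]
ee_rot: [-0.0, -0.058, 0.998, 0.0]
force: [0.2, 1.3, 0.8]
grip_width: -0.003
grip_force: 0.6
```

Emit:
arm_command(
  increments=[
    {"dr": [0, 0, 0], "offset": [0, -0.02, 0.07], "hand": -1},
    {"dr": [0, 0, 0], "offset": [0, -0.02, 0.07], "hand": -1},
    {"dr": [0, 0, 0], "offset": [0, -0.01, 0.05], "hand": -1},
    {"dr": [0, 0, 0], "offset": [0, -0.01, 0.05], "hand": -1},
    {"dr": [0, 0, 0], "offset": [0, 0, 0.03], "hand": -1},
    {"dr": [0, 0, 0], "offset": [0, 0, 0.01], "hand": -1},
  ],
)

```text
time_s: 4.15
eef_pos: [644.5, -65.1, 88.0]
ee_rot: [0.0, -0.058, 0.998, -0.0]
force: [-2.7, -0.3, 7.5]
grip_width: -0.003
grip_force: 3.9
```

```bash
python3 - <<'E'
from geo import *
state()
E
```

```text
t 4.15 stn [ 10.3 -28.5  88. ] F [-2.7 -0.   7.5] w -0.0 q6 [-0.28  0.71  1.26 -0.    1.17 -1.97]
```

Emit:
arm_command(
  increments=[
    {"dr": [0, 0, 0], "offset": [0, 0, 0.01], "hand": -1},
    {"dr": [0, 0, 0], "offset": [0, 0, 0], "hand": -1},
    {"dr": [0, 0, 0], "offset": [0, 0, 0], "hand": -1},
  ],
)

```text
time_s: 4.45
eef_pos: [644.5, -65.2, 88.0]
ee_rot: [0.0, -0.058, 0.998, -0.0]
force: [-4.3, 0.1, 9.1]
grip_width: -0.001
grip_force: 4.5
```

Emit:
arm_command(
  increments=[
    {"dr": [0, 0, 0], "offset": [0, 0, -0.2], "hand": -1},
    {"dr": [0, 0, 0], "offset": [0, 0, -0.4], "hand": -1},
    {"dr": [0, 0, 0], "offset": [0, 0, 0], "hand": -1},
  ],
)

```text
time_s: 4.75
eef_pos: [647.0, -65.5, 165.4]
ee_rot: [0.005, -0.058, 0.998, -0.002]
force: [0.3, -0.3, -0.1]
grip_width: 0.0
grip_force: 0.0
```

```bash
python3 - <<'E'
from geo import *
units((-190,0,160),(-190,0,27))
E
```

```text
t 4.75 stn [ 12.7 -29.2 165.4] F [ 0.3 -0.4 -0.1] w 0.0 q6 [-0.28  0.64  1.18  0.    1.32 -1.97]
[442. -60. 160.] units [1.689 0.246 0.026]
[442. -60.  27.] units [0.012 0.005 1.108]
toolR in stn [[-1.0, -0.002, 0.011], [-0.002, 1.0, -0.004], [-0.011, -0.004, -1.0]]
```

Emit:
arm_command(
  increments=[
    {"dr": [0, 0, 0], "offset": [0.282, 0.041, 0], "hand": -1},
    {"dr": [0, 0, 0], "offset": [0.282, 0.041, 0], "hand": -1},
    {"dr": [0, 0, 0], "offset": [0.282, 0.041, 0], "hand": -1},
    {"dr": [0, 0, 0], "offset": [0.282, 0.041, 0], "hand": -1},
    {"dr": [0, 0, 0], "offset": [0.282, 0.041, 0], "hand": -1},
    {"dr": [0, 0, 0], "offset": [0.282, 0.041, 0], "hand": -1},
    {"dr": [0, 0, 0], "offset": [0, 0, 0], "hand": -1},
  ],
)

```text
time_s: 5.45
eef_pos: [436.5, -58.6, 158.5]
ee_rot: [-0.001, -0.058, 0.998, 0.0]
force: [-0.3, -1.1, -0.3]
grip_width: 0.003
grip_force: 0.0
```

```bash
python3 - <<'E'
from geo import *
units((-190,0,27))
cv2.imwrite("pics/side2.png",cv2.resize(ctrl.capture("side")[100:280,190:410,::-1],None,fx=3,fy=3))
E
```

```text
t 5.45 stn [-195.6    1.8  158.5] F [-0.4 -1.  -0.3] w 0.0 q6 [-0.4   0.21  1.84 -0.    1.1  -2.09]
[442. -60.  27.] units [-0.048 -0.016  1.096]
toolR in stn [[-1.0, -0.001, -0.001], [-0.001, 1.0, 0.001], [0.001, 0.001, -1.0]]
```

View pics/side2.png

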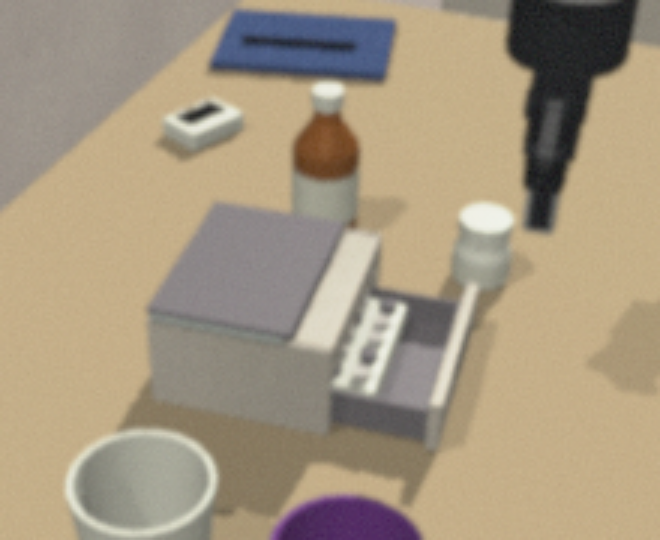

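The lid lies flat and the drawer is untouched; the tip, at (540,230) in the crop, stands in front of the drawer front at (455,360). Next I descend and push +x.

Emit:
arm_command(
  increments=[
    {"dr": [0, 0, 0], "offset": [0, 0, 0.3], "hand": -1},
    {"dr": [0, 0, 0], "offset": [0, 0, 0.3], "hand": -1},
    {"dr": [0, 0, 0], "offset": [0, 0, 0.3], "hand": -1},
    {"dr": [0, 0, 0], "offset": [0, 0, 0.2], "hand": -1},
    {"dr": [0, 0, 0], "offset": [-0.1, 0, 0], "hand": -1},
    {"dr": [0, 0, 0], "offset": [-0.1, 0, 0], "hand": -1},
    {"dr": [0, 0, 0], "offset": [-0.08, 0, 0], "hand": -1},
    {"dr": [0, 0, 0], "offset": [-0.08, 0, 0], "hand": -1},
  ],
)

```text
time_s: 6.3
eef_pos: [482.9, -54.3, 26.2]
ee_rot: [-0.0, -0.058, 0.998, 0.0]
force: [-2.6, -1.4, -1.4]
grip_width: 0.002
grip_force: 1.4
```

```bash
python3 - <<'E'
from geo import *
units((-92,0,27))
E
```

```text
t 6.3 stn [-149.     0.9   26.2] F [-2.7 -1.1 -1.4] w 0.0 q6 [-0.35  0.51  1.83 -0.    0.81 -2.04]
[540. -49.  27.] units [-0.475 -0.008 -0.007]
toolR in stn [[-1.0, -0.002, -0.001], [-0.002, 1.0, 0.0], [0.001, 0.0, -1.0]]
```

In contact at about 2.7 N; I keep pushing and slow down near the stop.

Emit:
arm_command(
  increments=[
    {"dr": [0, 0, 0], "offset": [-0.08, 0, 0], "hand": -1},
    {"dr": [0, 0, 0], "offset": [-0.08, 0, 0], "hand": -1},
    {"dr": [0, 0, 0], "offset": [-0.08, 0, 0], "hand": -1},
    {"dr": [0, 0, 0], "offset": [-0.07, 0, 0], "hand": -1},
    {"dr": [0, 0, 0], "offset": [-0.05, 0, 0], "hand": -1},
    {"dr": [0, 0, 0], "offset": [-0.03, 0, 0], "hand": -1},
    {"dr": [0, 0, 0], "offset": [-0.02, 0, 0], "hand": -1},
  ],
)

```text
time_s: 7.0
eef_pos: [531.5, -48.6, 26.7]
ee_rot: [0.0, -0.058, 0.998, -0.0]
force: [-3.0, -0.4, -0.3]
grip_width: 0.0
grip_force: 1.1
```

Emit:
arm_command(
  increments=[
    {"dr": [0, 0, 0], "offset": [-0.02, 0, 0], "hand": -1},
    {"dr": [0, 0, 0], "offset": [-0.02, 0, 0], "hand": -1},
    {"dr": [0, 0, 0], "offset": [-0.02, 0, 0], "hand": -1},
  ],
)

```text
time_s: 7.3
eef_pos: [538.3, -47.8, 26.6]
ee_rot: [-0.0, -0.058, 0.998, 0.0]
force: [-13.4, -1.4, 2.6]
grip_width: -0.002
grip_force: 7.4
```

```bash
python3 - <<'E'
from geo import *
state()
E
```

```text
t 7.3 stn [-93.2   0.9  26.6] F [-13.5   0.1   2.6] w -0.0 q6 [-0.31  0.59  1.67 -0.    0.88 -1.99]
```

Emit:
arm_command(
  increments=[
    {"dr": [0, 0, 0], "offset": [-0.01, 0, 0], "hand": -1},
    {"dr": [0, 0, 0], "offset": [0, 0, 0], "hand": -1},
    {"dr": [0, 0, 0], "offset": [0, 0, 0], "hand": -1},
  ],
)

```text
time_s: 7.6
eef_pos: [538.2, -47.8, 26.6]
ee_rot: [-0.002, -0.058, 0.998, 0.0]
force: [-10.2, -1.9, 6.3]
grip_width: -0.001
grip_force: 5.3
```

Emit:
arm_command(
  increments=[
    {"dr": [0, 0, 0], "offset": [0.2, 0, 0], "hand": -1},
    {"dr": [0, 0, 0], "offset": [0.3, 0, 0], "hand": -1},
    {"dr": [0, 0, 0], "offset": [0.2, 0, -0.3], "hand": -1},
    {"dr": [0, 0, 0], "offset": [0, 0, -0.4], "hand": -1},
    {"dr": [0, 0, 0], "offset": [0, 0, -0.4], "hand": -1},
    {"dr": [0, 0, 0], "offset": [0, 0, -0.2], "hand": -1},
    {"dr": [0, 0, 0], "offset": [0, 0, 0], "hand": -1},
  ],
)

```text
time_s: 8.3
eef_pos: [458.0, -58.0, 186.4]
ee_rot: [0.004, -0.058, 0.998, -0.002]
force: [0.3, 1.0, -0.4]
grip_width: 0.002
grip_force: 0.0
```

```bash
python3 - <<'E'
from geo import *
state()
a=ctrl.capture("scene")[155:300,140:330,::-1]; b=ctrl.capture("side")[120:265,200:390,::-1]
cv2.imwrite("pics/end.png",cv2.resize(np.hstack([a,b]),None,fx=2,fy=2,interpolation=cv2.INTER_CUBIC))
E
```

```text
t 8.3 stn [-1.742e+02 -1.000e-01  1.864e+02] F [ 0.4  0.9 -0.4] w 0.0 q6 [-0.38  0.21  1.75  0.    1.17 -2.07]
```

View pics/end.png

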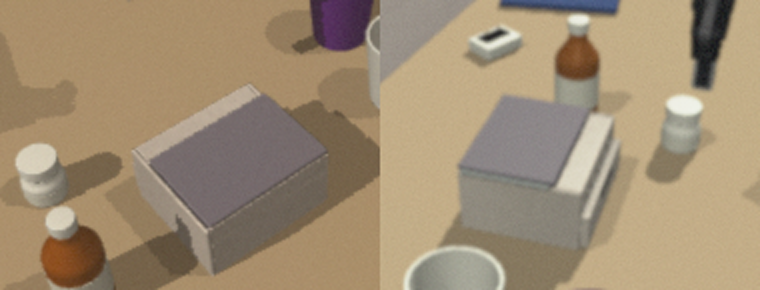

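The picture shows the lid flat, with its top centred near (240,155). The drawer front is against the body near (600,190), standing out only its own thickness. The jar, bottle and beaker are standing in place and the gripper is clear.

```bash
python3 -c "
from rig import ctrl
print(ctrl.finish_job())"
```

```text
the job is handed in; nothing more can be done
None
```

The drawer and lid are both shut against their stops, the bottle, jar and beaker are still standing where they were, and I handed the job in at about 8.4 s with the gripper clear of everything.

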